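Hook the thread carton out from under the shelf and fetch the blue cone

ROBOT

A 6-joint arm with a two-finger parallel gripper is mounted at the origin on a cart in front of the work surface, level with it; the furniture and walls round the work are solid. World frame = base frame: x ahead of the robot, y to its left, z up, the work surface at z = 0. Lengths are in mm, angles in rad, forces in N, time in s.
With the tool pointing down it reaches from about 350 to 875 mm from the base axis. Payload 4.2 kg.
Tool frame: the origin (TCP) lies on the centre line of the jaws, within the pads' length; the fingertips stand 25 mm ahead of it and the grasp point (between the pads) lies 6 mm ahead of it; z points along the fingers, y is the direction in which the jaws open and shut (so a half turn about z gives the same grasp; the last joint's range is limited). The gripper opens to 85 mm and grips with 20 to 120 N. Pads are 22 mm wide; open, the fingers measure 114 mm over their backs; the gripper's body (76 mm by 85 mm) begins 54 mm behind the grasp point. The pads swing forward as they close: fully open they stand 13 mm farther back than shut.
Start: joints at [1.607, 0.385, 0.008, 0, -1.194, -0.259], TCP at [138.069, 609.538, 256.312] pointing down, gripper open.
Joint ranges: [-3.14, 3.14], [-1.21, 2.06], [-1.07, 1.41], [-3.16, 2.05], [-2.99, -0.16], [-3.1, 3.1]. Speed limits (rad/s): [2.79, 2.79, 3.14, 3.14, 3.14, 3.14].

INTERFACE

Orientations are given as a unit quaternion [x, y, z, w].
In Python, from bench import arm gives the robot as it stands.
- The arm moves only by the tool drive_tool, never from a script. Its argument "plan" is a list of rows, each a list of 2 entries, a list of its own where there are three numbers: the shift along the tool's x, y, z in m, then the turn about the tool's z in degrees. A call has 1 to 12 rows; each row shifts and turns the commanded pose from where the row before left it, along the tool's axes as they then stand; what a row does not reach is not made up. A row lasts 1/8 s, in which the tool goes at most 62.5 mm and 10.7 degrees, less where a joint would pass 70% of its speed; a pose out of reach is approached as far as the arm can. A call with a gripper value outside its range is refused whole. "fingers" is the closure, from -1 (fully open) to 1 (shut), so that 0 is half open, set as the call begins (left out, the last holds). The fingers move at their own pace and stop on an object; the grip force is fixed at half the most. Time passes only in rows, so rows that do not move let the fingers close. It gives the time, the measured TCP pose, the force and the opening at its end, in the units of the state.
- arm.read_state(): the state, without advancing time (a new reading comes with each control period).
- arm.get_image(name): name is "side" or "top" or "wrist"; returns a dict with "image" (480x640x3 uint8, red, green, blue), "K" (3x3 intrinsics, pixels), "R" (3x3) and "t" (3): a world point X has camera coordinates R X + t. Camera axes: x right, y down, z forward; pixel columns grow to the right and rows downward; lengths in mm; the calibration is good to about 2 mm. A picture is of the moment at which its call begins. There is no depth.
- arm.job_done(): hands the job in, once; it reports no verdict.
The state is a dict: "clock": time; "joints": joint angles; "joint_vel": joint speeds; "joint_efforts": joint torques, N m; "position": TCP position; "ee_rot": TCP orientation; "contact_force": force on the tool from outside, world axes, zero at the start; "wrist_torque": the same for the moment, N m; "gripper_width": finger opening in mm.
Only numpy, scipy, OpenCV 4.12 (cv2) and the standard library are available. Lean on these libraries where they do the work, as an engineer would, in place of code of your own. Each camera call takes 0.05 s, during which the arm holds its last target.

TASK

The carton of thread cones stands too deep under the low clear shelf for the gripper. Take the red-handled pull hook from its wooden rest, drop its blade inside the carton's front lip and drag the whole carton out in front of the shelf with the hook alone (never take or push the carton with the gripper), then lay the hook back in its rest as it lay. Then take the blue cone from the carton and stand it upright in the middle of the round cork mat, leaving the white cone upright in the carton and the things around undisturbed.

Things in the scene. Friction and masses are not known exactly. Their poses are not given: they have to be found in the camera images.
- hook_grip (a point): centre of the pull hook's red flat-sided handle, 130 x 24 x 24 mm; x along the tool to the blade, z up. A 9 mm shaft runs on along +x to a flat steel blade bent straight down, 34 mm wide (y), 6 mm thick; its middle plane is 180 mm ahead of this point, its lower edge 41 mm below it. 0.2 kg, balance point about 20 mm ahead. Starts in the rest
- hook_edge (a point): middle of the lower edge of the hook's blade, at (180, 0, -41) mm from hook_grip, same axes
- rest_seat (a point): where the handle's centre lies in the fixed wooden hook rest, 67 mm above the bench; x to the blade's side. Two open forks 8 mm thick stand 50 mm either side along x (92 mm of handle free between); slots about 32 mm wide at the floor (55 mm up), flaring upward, arms end 84 mm up. Base plate 130 x 70 x 8 mm
- riser: low fixed shelf: clear see-through board 240 (x) x 280 (y) mm, underside 170 and top 186 mm above the bench, on four 20 mm corner posts (226 mm free between them); no floor, the carton stands on the bench. Open front to -x, front edge at x = -120 mm. Origin on the bench under its middle. A tape roll is fixed on top
- carton: loose open carton 130 (x) x 170 (y) mm, 0.25 to 0.5 kg; origin under its middle on the bench, front to -x. Walls and floor 5 mm; side and rear walls 50 mm high. Front lip 10 mm thick, x -70 to -60 mm, top 42 mm up. Behind it a free space to a 34 mm high divider at x = -14 mm takes the hook's blade; the cones stand behind the divider. Slides at a few newtons
- carton_lip (a point): middle of the top of the carton's front lip, at (-65, 0, 42) mm in the carton's axes
- blue_cone_mid (a point): centre of the blue thread cone with white tip, half-way up (50 mm above its base): 100 mm high, base 54 mm across, 51 mm at 12 mm up tapering to 37 mm at 72 mm up, then a tip 19 mm across from 82 to 100 mm up; 70 g. Starts in the carton at carton y about +37 or -37 mm, base 5 mm above the bench; z up
- white_cone_mid (a point): centre of the off-white thread cone with green tip, same shape and size, in the other place in the carton
- mat: round cork mat fixed to the bench, 110 mm across, 4 mm thick; origin at its middle on the bench
- bottle_by: white squeeze bottle with a red nozzle cap, 53 mm across, 140 mm high, a bystander; origin under its middle
- block_by: tan crepe rubber block 45 x 70 x 32 mm, a bystander; origin under its middle
- tape_by: white tape roll lying flat, 80 mm across, 18 mm high, a bystander; origin under its middle
Not all that is in view belongs to the job. Of the things that look like the mat, the larger one is meant.

How it is judged (in metres and radians):
On the way, in this order (a step that is already met when the one before it is completed fails the run):
1. the hook is lifted out of its rest (distance between hook_grip and rest_seat above 0.05 m), for 0.1 s.
2. the blade is down behind the front lip and the carton has begun to move out (x of hook_edge in the frame of carton between -0.065 and 0 m and z of hook_edge in the frame of carton below 0.04 m and distance of carton from where it was at the start of the episode above 0.02 m), for 0.1 s.
3. with the blade still behind its lip, the whole carton is out in front of the shelf, level (x of hook_edge in the frame of carton between -0.065 and 0 m and z of hook_edge in the frame of carton below 0.04 m and x of carton in the frame of riser below -0.18 m and angle between carton's own z axis and vertical below 0.1 rad), for 0.2 s.
4. the hook lies in its rest again (distance between hook_grip and rest_seat below 0.025 m and angle between the x axis of hook_grip and the x axis of rest_seat, either way round below 0.15 rad and angle between hook_grip's own z axis and vertical below 0.15 rad), for 0.2 s.
At the end, for the whole second after the job is handed in: Blue cone upright on the mat, axis within 30 mm of its middle; carton level, rear wall out past the shelf's front edge (5 mm tolerance); white cone upright in the carton; hook level in its rest, handle centre within 25 mm of the seat, in line within 0.15 rad (all of step 4 and horizontal distance between blue_cone_mid and mat below 0.03 m and angle between each of blue_cone_mid, carton's own z axis and vertical below 0.1 rad and height (world z) of blue_cone_mid between 0.048 and 0.06 m and x of white_cone_mid in the frame of carton between -0.06 and 0.06 m and y of white_cone_mid in the frame of carton between -0.08 and 0.08 m and z of white_cone_mid in the frame of carton below 0.07 m and angle between white_cone_mid's own z axis and vertical below 0.15 rad and x of carton in the frame of riser below -0.18 m); the robot touches nothing.
It fails at once if the gripper or arm pushes or holds the carton (over 4 N) (contact force between any of the fingers, the arm and carton above 4 N).
It fails at once if the white cone is tipped over (angle between white_cone_mid's own z axis and vertical above 0.6 rad).
It fails at once if the bottle, rubber block or tape roll is moved more than 30 mm or tipped (distance of any of bottle_by, block_by, tape_by from where it was at the start of the episode above 0.03 m or angle between bottle_by's own z axis and vertical above 0.5 rad).
It also fails if it takes over 58 s, if anything falls off the work surface, if the arm or the gripper's body presses on something with over 40 N, if the wrist force passes 120 N, or if a joint passes its speed limit or range.

## Working session

There is one attempt and no reset: what is moved stays moved. The work goes in short steps, Python scripts to look and compute and a tool call to move; the robot and the scene stay as the last step left them, time stands still between calls to the robot, and variables do not carry over. Pictures are saved under pics/ and viewed, and the job is handed in when it is done.

Besides the shell and the picture viewer there is one more tool, called after "Call:" as a command line: name --argument value ..., lists and objects as JSON in quotes. drive_tool: Moves the arm, as the interface text tells. Its arguments: {"type":"object","properties":{"plan":{"type":"array"},"fingers":{"type":"number"}},"required":["plan"]}

```bash
ls; mkdir -p pics; cat > h.py <<'E'
import numpy as np, cv2, pickle
from bench import arm
def snap(name,tag):
    d=arm.get_image(name); cv2.imwrite(f'pics/{tag}.png',d['image'][:,:,::-1]); pickle.dump(d,open(f'pics/{tag}.pkl','wb')); return d
def load(tag): return pickle.load(open(f'pics/{tag}.pkl','rb'))
def ray(d,uv):
    K,R,t=map(np.array,(d['K'],d['R'],d['t'])); o=-R.T@t.ravel()
    v=R.T@np.linalg.inv(K)@np.array([uv[0],uv[1],1.]); return o,v/np.linalg.norm(v)
def onz(d,uv,z):
    o,v=ray(d,uv); return o+v*(z-o[2])/v[2]
def two(d1,u1,d2,u2):
    o1,v1=ray(d1,u1);o2,v2=ray(d2,u2)
    A=np.stack([v1,-v2],1); s=np.linalg.lstsq(A,o2-o1,rcond=None)[0]
    a=o1+s[0]*v1;b=o2+s[1]*v2; return (a+b)/2,np.linalg.norm(a-b)
def proj(d,X):
    K,R,t=map(np.array,(d['K'],d['R'],d['t'])); c=R@np.array(X,float)+t.ravel(); p=K@c; return p[:2]/p[2]
E
python3 - <<'E'
from h import *
for n in ['side','top','wrist']:
    d=snap(n,n+'0'); print(n, -np.array(d['R']).T@np.array(d['t']).ravel(), np.array(d['K'])[0,0])
print(arm.read_state())
E
```

```text
pics
side [ 150.22019342 -982.41326519  820.81117917] 584.8109980047143
top [ 264.48664664    3.28263019 1233.27168313] 556.8809417457362
wrist [207.13379102 594.22919385 374.00354854] 340.7481137863393
{'clock': 0.15, 'joints': array([ 1.60658583e+00,  3.85335004e-01,  6.94112783e-03, -3.37240500e-04,
       -1.19398212e+00, -2.58580354e-01]), 'joint_vel': array([ 0.0004733 , -0.00132945,  0.00366993, -0.00017946, -0.00020527,
       -0.00167403]), 'joint_efforts': array([-7.20407388e-04, -3.92681158e+01,  1.88583148e+01,  4.18867841e+00,
       -3.43903899e-03,  2.77678147e-06]), 'position': array([138.00569559, 609.16777729, 255.50269143]), 'ee_rot': array([ 9.93794708e-01, -1.11226934e-01, -3.92142294e-05,  8.04279202e-04]), 'contact_force': array([ 0.59914394, -0.7456419 , -0.31139442]), 'wrist_torque': array([0.01119624, 0.03850864, 0.01406919]), 'gripper_width': 85.5234729713968}
```

View pics/top0.png

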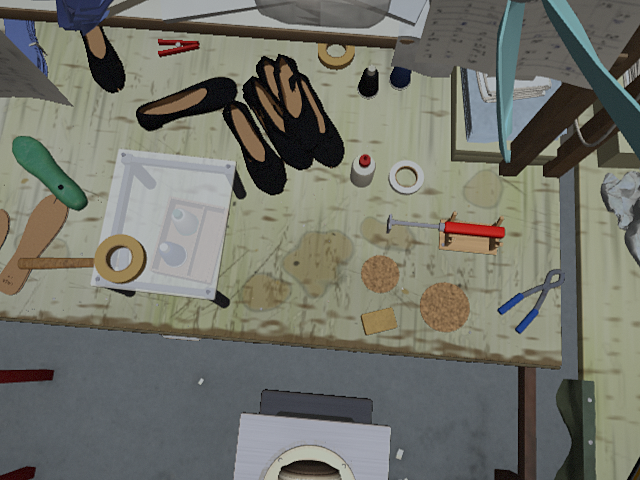

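View pics/side0.png

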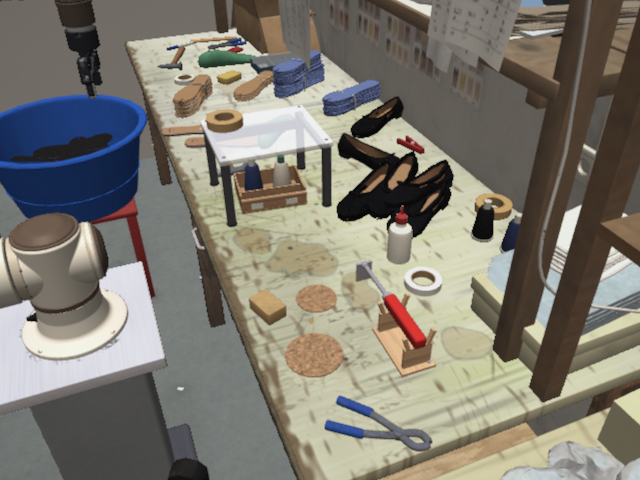

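View pics/wrist0.png

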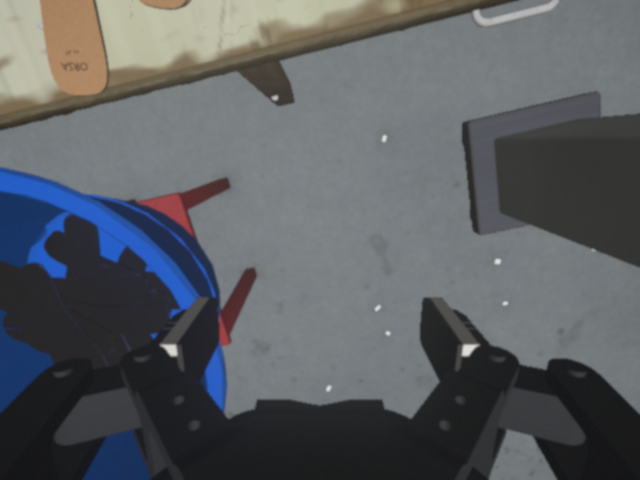

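The top view has the shelf on the left at about (170,220), front facing right. The hook is at (475,230) with its blade to the left, the large mat at (445,307), and a rubber block at (379,320). I'll zoom in to measure.

```bash
python3 - <<'E'
import cv2
a=cv2.imread('pics/top0.png'); s=cv2.imread('pics/side0.png')
cv2.imwrite('pics/a1.png',cv2.resize(a[140:310,80:260],None,fx=3.5,fy=3.5,interpolation=cv2.INTER_CUBIC))
cv2.imwrite('pics/a2.png',cv2.resize(a[140:345,340:520],None,fx=2.9,fy=2.9,interpolation=cv2.INTER_CUBIC))
cv2.imwrite('pics/s1.png',cv2.resize(s[100:240,190:350],None,fx=4,fy=4,interpolation=cv2.INTER_CUBIC))
cv2.imwrite('pics/s2.png',cv2.resize(s[200:390,240:450],None,fx=3,fy=3,interpolation=cv2.INTER_CUBIC))
E
```

```text
(no output)
```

View pics/a1.png

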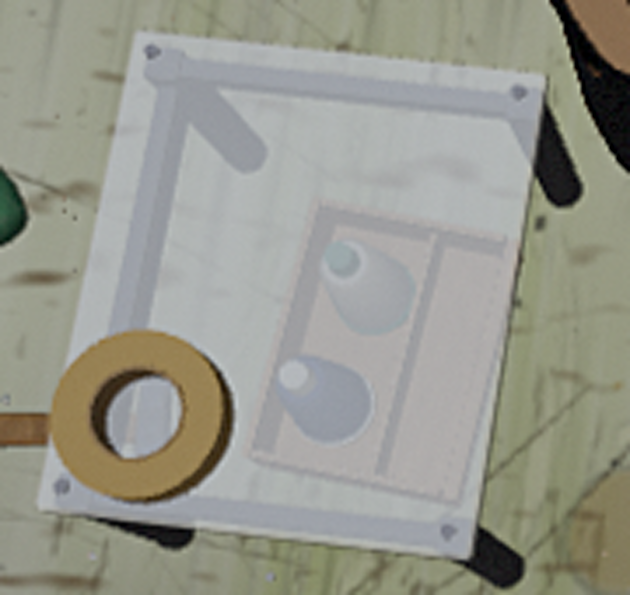

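View pics/a2.png

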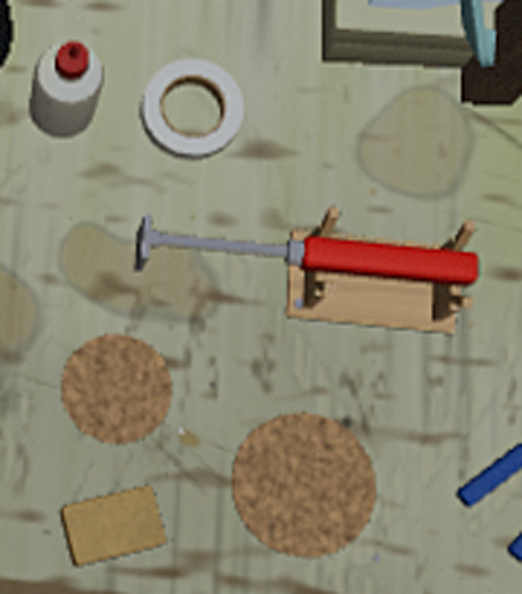

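View pics/s1.png

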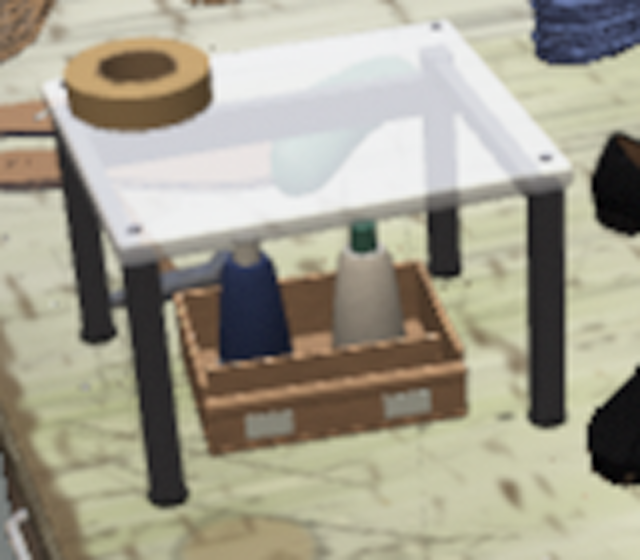

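View pics/s2.png

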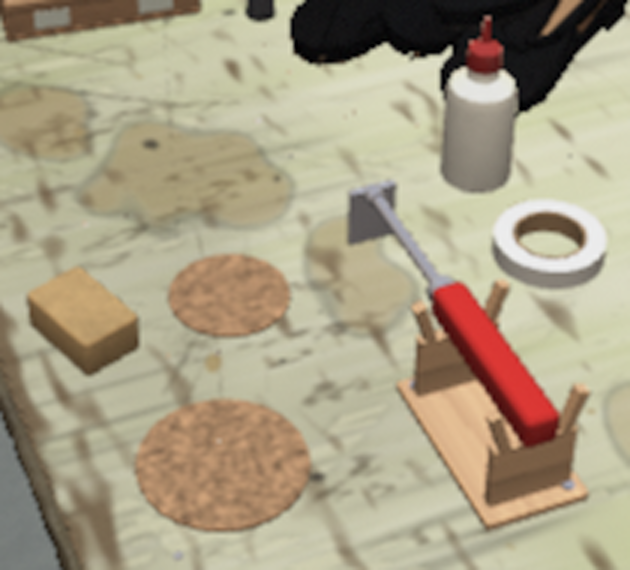

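```bash
python3 - <<'E'
from h import *
T=load('top0');S=load('side0')
a1=lambda u,v:(u/3.5+80-.36,v/3.5+140-.36)
s1=lambda u,v:(u/4+190-.37,v/4+100-.37)
a2=lambda u,v:(u/2.9+340-.33,v/2.9+140-.33)
s2=lambda u,v:(u/3+240-.33,v/3+200-.33)
r=np.round
c=[onz(T,a1(*p),186) for p in [(135,32),(545,75),(472,557),(38,510)]]
print('riser corners',r(c)[:,:2],'len',[np.linalg.norm(c[i]-c[i-1]) for i in range(4)],'ctr',r(np.mean(c,0)))
cs=[onz(S,s1(*p),186) for p in [(45,88),(120,252),(570,178),(440,22)]];print('side',r(cs)[:,:2])
k=[onz(T,a1(*p),z) for p,z in [((318,203),50),((250,460),50),((462,500),42),((517,238),42)]]
print('carton top',r(k)); print([np.linalg.norm(k[i]-k[i-1]) for i in range(4)])
k=[onz(S,s1(*p),z) for p,z in [((213,452),0),((466,412),0),((208,405),42),((466,372),42),((178,295),50),((425,262),50)]]
print('carton side',r(k))
# cone tips: top centre z=105
print('blue tip',r(onz(T,a1(293,375),105)),'white',r(onz(T,a1(342,258),105)))
for nm,d in (('T',T),('S',S)):
    im=d['image'].astype(int); m=((im[:,:,0]>150)&(im[:,:,1]<60)&(im[:,:,2]<60)).astype(np.uint8)
    n,l,st,ce=cv2.connectedComponentsWithStats(m)
    for i in range(1,n):
        if st[i,4]>100: 
            rc=cv2.minAreaRect(np.argwhere(l==i)[:,::-1].astype(np.float32)); print(nm,st[i],ce[i],rc)
print('handle ends top',r(onz(T,a2(303,252),79)),r(onz(T,a2(477,269),79)))
print('rest base', [list(r(onz(T,a2(*p),8))[:2]) for p in [(290,318),(455,333),(292,230)]], [list(r(onz(S,s2(*p),8))[:2]) for p in [(490,522),(587,490),(398,383)]])
print('blade',[r(two(T,a2(*p),S,s2(*q))[0]) for p,q in [((147,218),(395,183)),((137,233),(351,195))]])
print('shaft end joint', )
print('mat',r(onz(T,a2(304,485),4)),r(onz(S,s2(223,464),4)))
print('block',r(onz(T,a2(112,523),32)),'bottle',r(onz(T,a2(72,60),140)),'tape',r(onz(T,a2(193,108),18)))
E
```

```text
riser corners [[648. 439.]
 [643. 202.]
 [367. 208.]
 [372. 445.]] len [np.float64(276.7729851259923), np.float64(237.1974155862277), np.float64(275.98805145021475), np.float64(237.04257665001722)] ctr [507. 323. 186.]
side [[371. 437.]
 [363. 201.]
 [634. 186.]
 [642. 436.]]
carton top [[594. 360.  50.]
 [427. 378.  50.]
 [415. 247.  42.]
 [584. 234.  42.]]
[np.float64(127.54257355073543), np.float64(167.6396006938225), np.float64(132.13393875583), np.float64(169.65266040129134)]
carton side [[417. 261.   0.]
 [583. 243.   0.]
 [415. 251.  42.]
 [578. 225.  42.]
 [430. 380.  50.]
 [598. 359.  50.]]
blue tip [472. 343. 105.] white [546. 324. 105.]
T [445 222  60  15 538] [474.63011152 228.82156134] ((474.7227783203125, 228.77227783203125), (59.3042106628418, 9.154340744018555), 5.710593223571777)
S [385 295  41  47 537] [404.83240223 318.19739292] ((404.6930847167969, 317.86297607421875), (56.82242965698242, 10.022844314575195), 54.63753890991211)
handle ends top [ 573. -240.   79.] [ 571. -368.   79.]
rest base [[np.float64(538.0), np.float64(-247.0)], [np.float64(537.0), np.float64(-374.0)], [np.float64(609.0), np.float64(-246.0)]] [[np.float64(539.0), np.float64(-374.0)], [np.float64(605.0), np.float64(-374.0)], [np.float64(539.0), np.float64(-247.0)]]
blade [array([ 592., -125.,   70.]), array([ 572., -117.,   63.])]
shaft end joint
mat [ 411. -263.    4.] [ 409. -266.    4.]
block [ 367. -117.   32.] bottle [684. -57. 140.] tape [ 699. -162.   18.]
```

Call:
drive_tool --plan '[[[0, 0, -0.01], 9.8], [[0, 0, -0.01], 9.8], [[0, 0, -0.01], 9.8], [[0, 0, -0.01], 9.8], [[0, 0, -0.01], 9.8], [[0, 0, -0.01], 9.8], [[0, 0, -0.01], 9.8], [[0, 0, -0.01], 9.5], [[0, 0, 0], 0]]' --fingers -1

```text
clock: 1.27
position: [138.1, 609.7, 336.8]
ee_rot: [-0.702, 0.712, 0.0, 0.0]
contact_force: [-0.3, -0.5, -0.6]
gripper_width: 85.3
```

```bash
cat >> h.py <<'E'
from scipy.spatial.transform import Rotation as Ro
def to(x,y,z,yaw=None):
    s=arm.read_state(); R=Ro.from_quat(s['ee_rot']).as_matrix(); p=np.array(s['position'])
    cy=np.degrees(np.arctan2(R[1,0],R[0,0]))
    print('clock',round(s['clock'],2),'pos',np.round(p,1),'yaw',round(cy,2),'zax',np.round(R[:,2],4),'w',round(s['gripper_width'],1),'F',np.round(s['contact_force'],1),'j',np.round(s['joints'],2))
    print(' shift',np.round(R.T@(np.array([x,y,z])-p)/1000,4),'turn',None if yaw is None else round(cy-yaw,2))
E
python3 -c "
from h import *
to(572.5,-292,300,-90.9)"
```

```text
clock 1.27 pos [138.1 609.7 336.8] yaw -90.75 zax [-0.      0.0012 -1.    ] w 85.3 F [-0.3 -0.5 -0.6] j [ 1.61  0.34  0.15  0.   -1.37 -1.62]
 shift [ 0.896  -0.4462  0.0357] turn 0.15
```

Call:
drive_tool --plan '[[[0.045, -0.0223, 0], 0], [[0.045, -0.0223, 0], 0], [[0.045, -0.0223, 0], 0], [[0.045, -0.0223, 0], 0], [[0.045, -0.0223, 0], 0], [[0.045, -0.0223, 0], 0], [[0.045, -0.0223, 0], 0], [[0.045, -0.0223, 0], 0], [[0.045, -0.0223, 0], 0], [[0.045, -0.0223, 0], 0], [[0.045, -0.0223, 0], 0], [[0.045, -0.0223, 0], 0]]'

```text
clock: 2.78
position: [397.5, 63.9, 335.9]
ee_rot: [-0.703, 0.711, 0.0, -0.0]
contact_force: [1.1, -0.1, 0.3]
gripper_width: 85.3
```

Call:
drive_tool --plan '[[[0.045, -0.0223, 0.015], 0], [[0.045, -0.0223, 0.015], 0], [[0.045, -0.0223, 0.015], 0], [[0.045, -0.0223, 0.015], 0], [[0.045, -0.0223, 0.015], 0], [[0.045, -0.0223, 0.015], 0], [[0.045, -0.0223, 0.015], 0.1], [[0.04, -0.0223, 0.015], 0], [[0, 0, 0], 0], [[0, 0, 0], 0]]'

```text
clock: 4.03
position: [569.9, -291.9, 215.6]
ee_rot: [-0.702, 0.713, 0.001, -0.0]
contact_force: [0.2, -0.1, 0.5]
gripper_width: 85.5
```

```bash
python3 -c "
from h import *
snap('wrist','w1')
to(572.5,-292,61,-90.9)"
```

```text
clock 4.08 pos [ 570.1 -291.5  216.5] yaw -90.86 zax [-1.e-04  1.e-04 -1.e+00] w 85.4 F [ 0.4  0.7 -0.6] j [-0.22  0.44 -0.01 -0.   -1.12  0.21]
 shift [ 0.0005 -0.0024  0.1555] turn 0.04
```

View pics/w1.png

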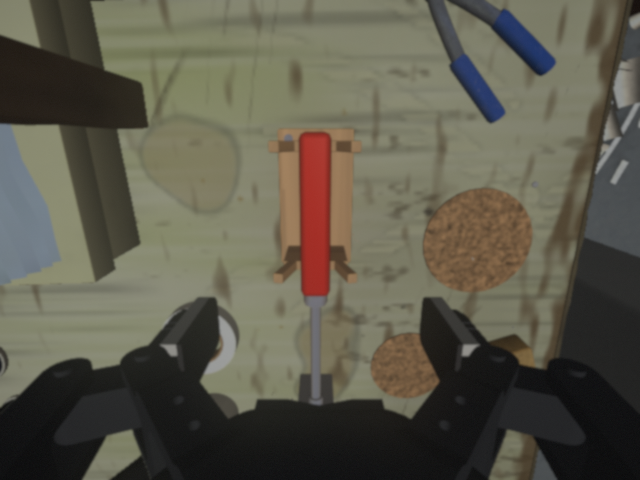

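The wrist view shows the hook along the image, its handle from (315,132) to (315,297). I'll check that against the calibration.

```bash
python3 -c "
from h import *
W=load('w1')
for p,z in [((315,133),79),((315,297),79),((317,398),72)]: print(np.round(onz(W,p,z),1))
print(np.round(onz(W,(478,240),4),1))
im=W['image'].astype(int); m=((im[:,:,0]>130)&(im[:,:,1]<60)&(im[:,:,2]<60))
l=np.argwhere(m)[:,::-1].astype(np.float32); print(cv2.minAreaRect(l), cv2.fitLine(l,cv2.DIST_L2,0,.01,.01).ravel())
"
```

```text
[ 571.4 -368.1   79. ]
[ 573.8 -239.9   79. ]
[ 574.  -134.1   72. ]
[ 409.6 -264.3    4. ]
((314.5, 214.0), (160.0, 27.0), 90.0) [2.9469249e-03 9.9999565e-01 3.1491806e+02 2.1214560e+02]
```

Call:
drive_tool --plan '[[[0, -0.0024, 0.02], 0], [[0, 0, 0.02], 0], [[0, 0, 0.02], 0], [[0, 0, 0.02], 0], [[0, 0, 0.02], 0], [[0, 0, 0.02], 0], [[0, 0, 0.015], 0], [[0, 0, 0.0085], 0], [[0, 0, 0], 0]]'

```text
clock: 5.2
position: [572.8, -291.8, 72.7]
ee_rot: [-0.701, 0.713, 0.0, -0.0]
contact_force: [0.2, 0.0, 0.2]
gripper_width: 85.7
```

Call:
drive_tool --plan '[[[0, 0, 0], 0], [[0, 0, 0], 0], [[0, 0, 0], 0], [[0, 0, 0], 0], [[0, 0, 0], 0], [[0, 0, 0], 0], [[0, 0, 0], 0], [[0, 0, 0], 0]]' --fingers 1

```text
clock: 6.2
position: [573.2, -292.3, 73.3]
ee_rot: [-0.701, 0.713, -0.0, 0.0]
contact_force: [-0.5, 1.6, 4.5]
gripper_width: 23.1
```

```bash
python3 -c "
from h import *
to(572.5,-292,73,-90.9)"
```

```text
clock 6.2 pos [ 573.2 -292.3   73.3] yaw -90.96 zax [ 8.e-04 -4.e-04 -1.e+00] w 23.1 F [-0.5  1.6  4.5] j [-0.22  0.59 -0.16  0.   -0.83  0.2 ]
 shift [-0.0003  0.0007  0.0003] turn -0.06
```

Call:
drive_tool --plan '[[[0, 0, -0.005], 0], [[0, 0, -0.01], 0], [[0, 0, -0.015], 0], [[0, 0, -0.02], 0], [[0, 0, -0.02], 0], [[0, 0, -0.02], 0], [[0, 0, -0.02], 0], [[0, 0, -0.01], 0], [[0, 0, 0], 0]]'

```text
clock: 7.32
position: [573.1, -292.2, 193.9]
ee_rot: [-0.701, 0.713, -0.001, 0.001]
contact_force: [0.4, 0.1, -3.1]
gripper_width: 23.5
```

```bash
python3 -c "
from h import *
snap('top','t2'); snap('side','s2b')
to(487,-20,140,-95)
import cv2
a=cv2.imread('pics/t2.png')[100:340,340:540];b=cv2.imread('pics/s2b.png')[150:390,250:450]
cv2.imwrite('pics/c2.png',cv2.resize(np.hstack([a,b]),None,fx=2,fy=2,interpolation=cv2.INTER_CUBIC))"
```

```text
clock 7.42 pos [ 572.3 -292.   192.1] yaw -90.98 zax [-1.3e-03  7.0e-04 -1.0e+00] w 23.2 F [ 0.   0.2 -2.9] j [-0.22  0.46 -0.03 -0.   -1.07  0.2 ]
 shift [-0.2704  0.0899  0.0524] turn 4.02
```

View pics/c2.png

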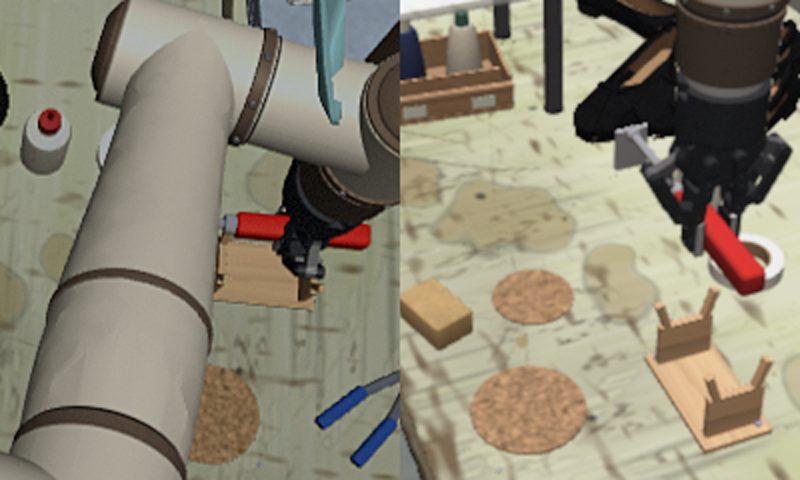

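Call:
drive_tool --plan '[[[-0.0338, 0.0112, 0.0065], 0], [[-0.0338, 0.0112, 0.0065], 0], [[-0.0338, 0.0112, 0.0065], 0], [[-0.0338, 0.0112, 0.0065], 0], [[-0.0338, 0.0112, 0.0065], 0], [[-0.0338, 0.0112, 0.0065], 0], [[-0.0338, 0.0112, 0.0065], 0], [[-0.0338, 0.0112, 0.0065], 0], [[0, 0, 0], 2], [[0, 0, 0], 2], [[0, 0, 0], 0]]'

```text
clock: 8.8
position: [488.1, -20.9, 140.7]
ee_rot: [-0.675, 0.738, -0.0, -0.0]
contact_force: [-0.3, 0.1, -1.7]
gripper_width: 22.9
```

```bash
python3 -c "
from h import *
snap('top','t3'); snap('side','s3')
to(487.4,105.6,115,-95)
a=cv2.imread('pics/t3.png')[120:360,80:360];b=cv2.imread('pics/s3.png')[80:320,180:430]
cv2.imwrite('pics/c3.png',cv2.resize(np.hstack([a,b]),None,fx=1.5,fy=1.5,interpolation=cv2.INTER_CUBIC))
cv2.imwrite('pics/s3z.png',cv2.resize(b,None,fx=3,fy=2.4,interpolation=cv2.INTER_CUBIC))"
```

```text
clock 8.9 pos [488.  -21.  140.8] yaw -95.03 zax [ 1.e-04 -0.e+00 -1.e+00] w 23.2 F [ 0.3 -0.4 -2.2] j [ 0.29  0.28 -0.48  0.   -0.81 -0.38]
 shift [-0.126   0.0117  0.0258] turn -0.03
```

View pics/c3.png

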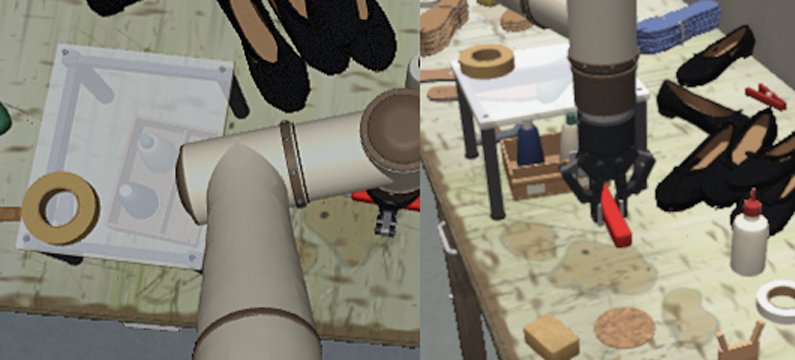

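View pics/s3z.png

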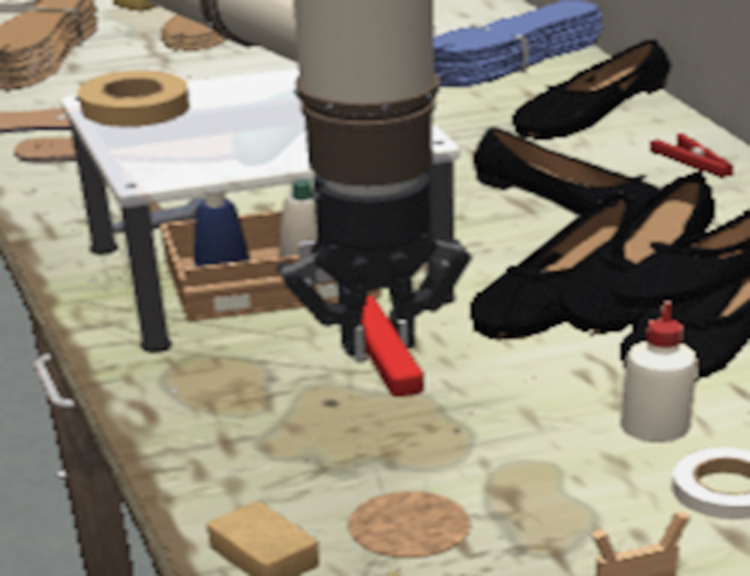

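```bash
python3 -c "
from h import *
S=load('s3');T=load('t3')
o,v=ray(S,(180+300/3,80+52/2.4))
for x in (440,488,530):
    print(x,o+v*(x-o[0])/v[0])
for z in (300,400,500): print(z,onz(T,(180/1.5+80,180/1.5+120),z))
for z in (140,200,300,400): print(z,proj(S,(488,-21,z)))
"
```

```text
440 [440.         -41.09498741 412.17117231]
488 [488.         114.82780745 344.48281072]
530 [530.         251.26025294 285.25549432]
300 [453.63100632 223.32567388 300.        ]
400 [433.36420051 199.7480761  400.        ]
500 [413.0973947  176.17047831 500.        ]
140 [305.80006182 217.74738364]
200 [304.95988139 193.21489916]
300 [303.44405197 148.95409463]
400 [301.76339833  99.88057679]
```

Call:
drive_tool --plan '[[[0, 0, 0.0086], 0], [[0, 0, 0.0086], 0], [[0, 0, 0.0086], 0], [[-0.02, 0.002, 0], 0], [[-0.02, 0.002, 0], 0], [[-0.02, 0.002, 0], 0], [[-0.02, 0.002, 0], 0], [[-0.02, 0.002, 0], 0], [[-0.02, 0.0017, 0], 0], [[-0.006, 0, 0], 0], [[0, 0, 0], 0]]'

```text
clock: 10.28
position: [487.0, 106.4, 114.8]
ee_rot: [-0.676, 0.737, 0.0, -0.0]
contact_force: [0.0, 0.1, -1.1]
gripper_width: 23.3
```

```bash
python3 -c "
from h import *
snap('top','t4'); snap('side','s4')
to(487.4,105.6,63,-95)
a=cv2.imread('pics/t4.png')[130:310,80:290];b=cv2.imread('pics/s4.png')[100:280,190:400]
cv2.imwrite('pics/c4.png',cv2.resize(a,None,fx=3.5,fy=3.3,interpolation=cv2.INTER_CUBIC))
cv2.imwrite('pics/s4z.png',cv2.resize(b,None,fx=3.5,fy=3.3,interpolation=cv2.INTER_CUBIC))"
```

```text
clock 10.38 pos [486.8 105.8 114.9] yaw -94.99 zax [-6.e-04 -3.e-04 -1.e+00] w 22.8 F [-0.5 -0.3 -2.3] j [ 0.54  0.33 -0.49 -0.   -0.75 -0.63]
 shift [ 0.0001 -0.0006  0.0519] turn 0.01
```

View pics/c4.png

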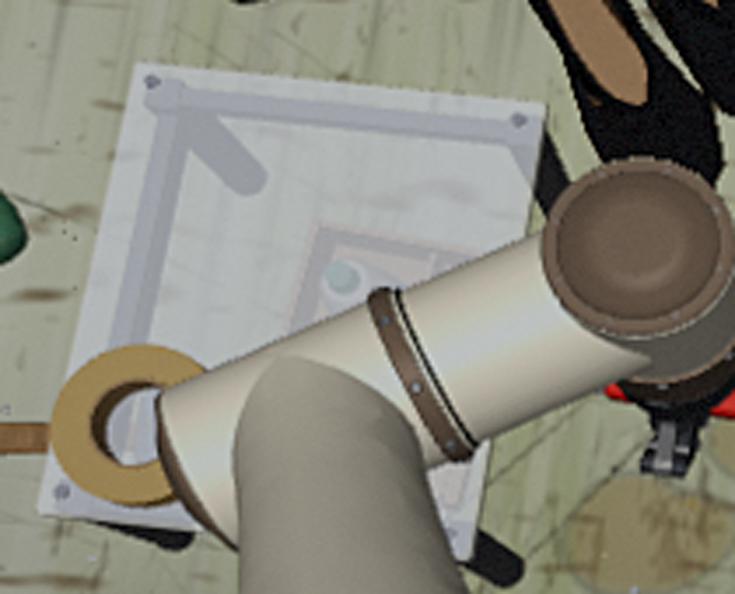

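View pics/s4z.png

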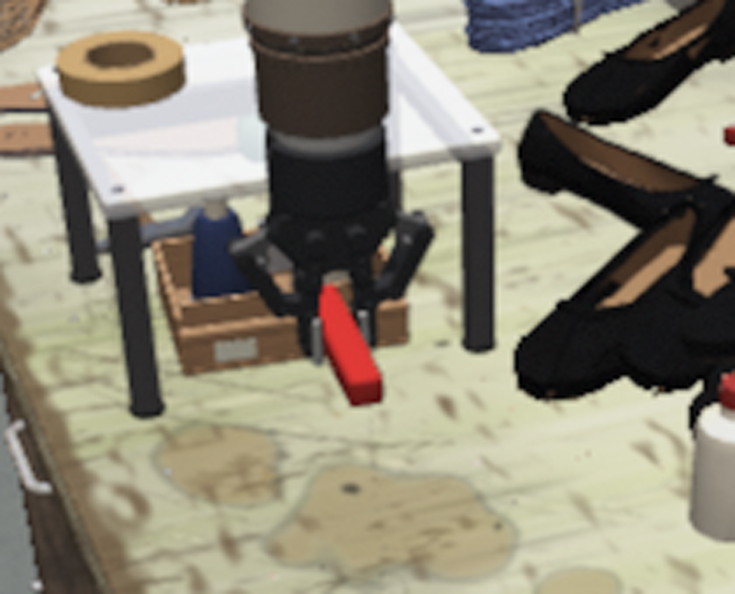

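```bash
python3 -c "
from h import *
snap('wrist','w4')"
```

```text
(no output)
```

View pics/w4.png

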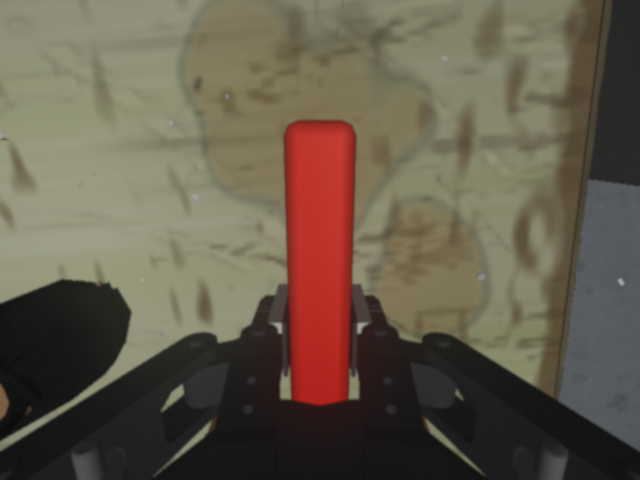

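Call:
drive_tool --plan '[[[0, 0, 0.006], 0], [[0, 0, 0.006], 0], [[0, 0, 0.006], 0], [[0, 0, 0.006], 0], [[0, 0, 0.006], 0], [[0, 0, 0.005], 0], [[0, 0, 0], 0]]'

```text
clock: 11.3
position: [486.8, 106.1, 79.5]
ee_rot: [-0.676, 0.737, 0.0, -0.001]
contact_force: [0.3, -0.1, -1.0]
gripper_width: 23.4
```

Call:
drive_tool --plan '[[[0, 0, 0.006], 0], [[0, 0, 0.006], 0], [[0, 0, 0.004], 0], [[0, 0, 0], 0]]'

```text
clock: 11.8
position: [486.8, 106.1, 63.6]
ee_rot: [-0.676, 0.737, 0.0, -0.0]
contact_force: [0.6, 0.5, -3.0]
gripper_width: 23.3
```

```bash
python3 -c "
from h import *
to(487.4,105.6,63,-95)"
```

```text
clock 11.8 pos [486.8 106.1  63.6] yaw -94.96 zax [-8.e-04 -5.e-04 -1.e+00] w 23.3 F [ 0.6  0.5 -3. ] j [ 0.54  0.41 -0.54 -0.   -0.63 -0.63]
 shift [ 0.0005 -0.0006  0.0006] turn 0.04
```

Call:
drive_tool --plan '[[[0.005, 0, 0], 0], [[0.008, 0, 0], 0], [[0.01, 0, 0], 0], [[0.01, 0, 0], 0], [[0.01, 0, 0], 0], [[0.01, 0, 0], 0], [[0.01, 0, 0], 0], [[0.01, 0, 0], 0], [[0, 0, 0], 0]]'

```text
clock: 12.92
position: [479.9, 32.2, 63.9]
ee_rot: [-0.675, 0.738, 0.0, -0.001]
contact_force: [-0.8, -0.5, -2.3]
gripper_width: 23.1
```

```bash
python3 -c "
from h import *
snap('top','t5'); snap('side','s5')
to(487.4,105.6,63,-95)
a=cv2.imread('pics/t5.png')[130:330,80:330];b=cv2.imread('pics/s5.png')[100:300,190:440]
cv2.imwrite('pics/c5.png',cv2.resize(np.vstack([a,b])[:,:],None,fx=1.5,fy=1.5,interpolation=cv2.INTER_CUBIC))"
```

```text
clock 13.03 pos [480.2  32.8  63.9] yaw -94.99 zax [-1.4e-03 -9.0e-04 -1.0e+00] w 22.8 F [-0.5 -0.3 -2.5] j [ 0.41  0.39 -0.58  0.   -0.61 -0.49]
 shift [-0.0731 -0.0009  0.0008] turn 0.01
```

View pics/c5.png

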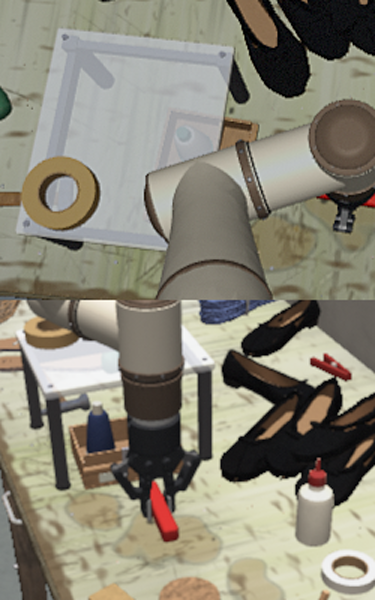

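Call:
drive_tool --plan '[[[0.008, 0, 0], 0], [[0.012, 0, 0], 0], [[0.012, 0, 0], 0], [[0.012, 0, 0], 0], [[0.012, 0, 0], 0], [[0.012, 0, 0], 0], [[0.012, 0, 0], 0], [[0.012, 0, 0], 0], [[0.012, 0, 0], 0], [[0.012, 0, 0], 0], [[0.008, 0, 0], 0], [[0, 0, 0], 0]]'

```text
clock: 14.52
position: [469.7, -90.9, 64.0]
ee_rot: [-0.676, 0.737, 0.0, -0.0]
contact_force: [0.6, 0.3, -1.9]
gripper_width: 23.3
```

```bash
python3 -c "
from h import *
snap('top','t6'); snap('side','s6')
to(487.4,105.6,63,-95)
a=cv2.imread('pics/t6.png')[130:330,150:400];b=cv2.imread('pics/s6.png')[120:320,190:440]
cv2.imwrite('pics/c6.png',cv2.resize(np.hstack([a,b])[:,:],None,fx=1.6,fy=1.6,interpolation=cv2.INTER_CUBIC))"
```

```text
clock 14.62 pos [469.9 -90.3  64.1] yaw -94.97 zax [-2.e-04 -3.e-04 -1.e+00] w 23.5 F [-0.2  0.2 -1.9] j [ 0.15  0.38 -0.58  0.   -0.6  -0.24]
 shift [-0.1967 -0.0004  0.001 ] turn 0.03
```

View pics/c6.png

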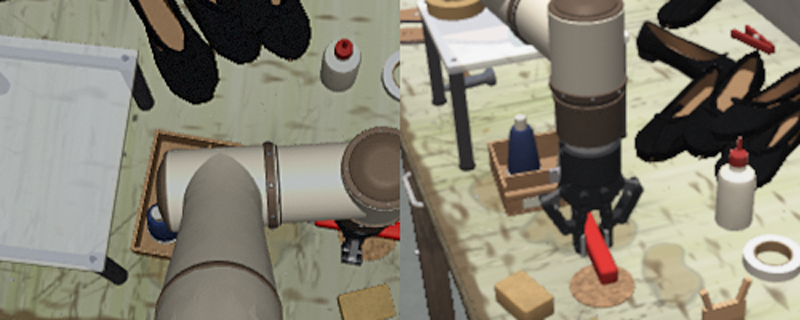

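Call:
drive_tool --plan '[[[0.008, 0, 0], 0], [[0.01, 0, 0], 0], [[0.01, 0, 0], 0], [[0.008, 0, 0], 0], [[0.004, 0, 0], 0], [[0, 0, 0], 0], [[-0.003, 0, 0], 0], [[-0.004, 0, 0], 0], [[0, 0, 0], 0]]'

```text
clock: 15.75
position: [467.2, -122.5, 64.1]
ee_rot: [-0.676, 0.737, -0.0, -0.0]
contact_force: [-0.3, 0.1, -1.9]
gripper_width: 23.5
```

Call:
drive_tool --plan '[[[0, 0, -0.006], 0], [[0, 0, -0.01], 0], [[0, 0, -0.015], 0], [[0, 0, -0.02], 0], [[0, 0, -0.02], 0], [[0, 0, -0.02], 0], [[0, 0, -0.02], 0], [[0, 0, -0.02], 0], [[0, 0, -0.01], 0], [[0, 0, 0], 0]]'

```text
clock: 17.0
position: [467.3, -122.9, 205.7]
ee_rot: [-0.676, 0.737, -0.001, 0.001]
contact_force: [0.5, 0.3, -2.6]
gripper_width: 22.9
```

```bash
python3 -c "
from h import *
snap('top','t7'); snap('side','s7')
to(573.2,-292.3,204,-90.96)
a=cv2.imread('pics/t7.png')[130:330,150:400];b=cv2.imread('pics/s7.png')[120:320,190:440]
cv2.imwrite('pics/c7.png',cv2.resize(np.hstack([a,b])[:,:],None,fx=1.6,fy=1.6,interpolation=cv2.INTER_CUBIC))"
```

```text
clock 17.1 pos [ 466.6 -122.9  204.4] yaw -94.98 zax [-1.2e-03  3.0e-04 -1.0e+00] w 23.3 F [-0.7 -0.8 -1.6] j [ 0.08  0.19 -0.41 -0.   -0.97 -0.17]
 shift [ 0.1595 -0.121   0.0002] turn -4.02
```

View pics/c7.png

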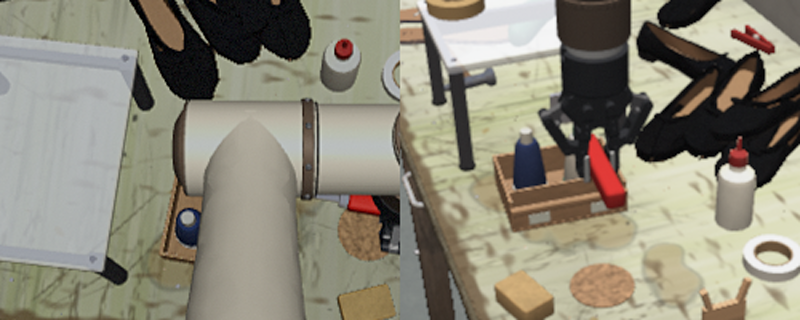

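Call:
drive_tool --plan '[[[0.03, -0.023, 0], 0], [[0.034, -0.026, 0], 0], [[0.034, -0.026, 0], 0], [[0.034, -0.026, 0], 0], [[0.0275, -0.02, 0], 0], [[0, 0, 0], -2], [[0, 0, 0], -2], [[0, 0, 0.02], 0], [[0, 0, 0.02], 0], [[0, 0, 0.02], 0], [[0, 0, 0], 0], [[0, 0, 0], 0]]'

```text
clock: 18.6
position: [574.3, -291.9, 146.1]
ee_rot: [-0.702, 0.713, -0.001, 0.0]
contact_force: [0.2, 0.3, -1.8]
gripper_width: 23.2
```

```bash
python3 -c "
from h import *
to(573,-292.2,74,-90.96)
snap('wrist','w8')"
```

```text
clock 18.6 pos [ 574.3 -291.9  146.1] yaw -90.88 zax [ 1.2e-03 -7.0e-04 -1.0e+00] w 23.2 F [ 0.2  0.3 -1.8] j [-0.22  0.51 -0.09  0.   -0.98  0.2 ]
 shift [0.0002 0.0013 0.0721] turn 0.08
```

View pics/w8.png

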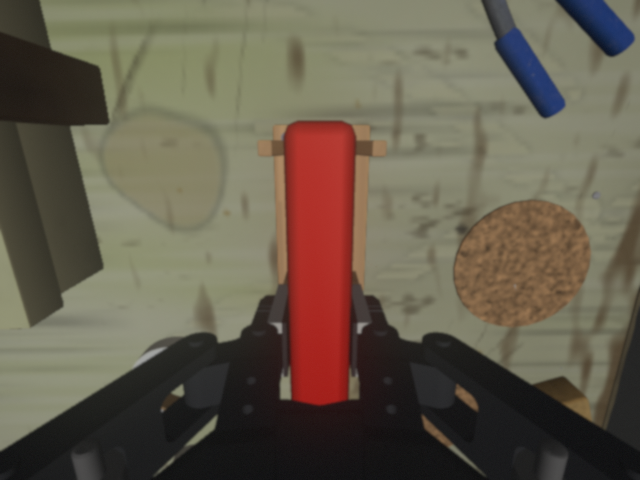

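Call:
drive_tool --plan '[[[0, 0.001, 0.015], 0], [[0, 0, 0.015], 0], [[0, 0, 0.015], 0], [[0, 0, 0.01], 0], [[0, 0, 0.008], 0], [[0, 0, 0.006], 0], [[0, 0, 0.0025], 0], [[0, 0, 0], 0]]'

```text
clock: 19.65
position: [573.1, -292.3, 73.8]
ee_rot: [-0.701, 0.713, -0.0, 0.0]
contact_force: [0.4, 0.2, -1.7]
gripper_width: 23.0
```

```bash
python3 -c "
from h import *
to(573,-292.2,73.5,-90.96)"
```

```text
clock 19.65 pos [ 573.1 -292.3   73.8] yaw -90.96 zax [ 7.e-04 -3.e-04 -1.e+00] w 23.0 F [ 0.4  0.2 -1.7] j [-0.22  0.59 -0.16  0.   -0.83  0.2 ]
 shift [-0.0001  0.0001  0.0003] turn 0.0
```

Call:
drive_tool --plan '[[[0, 0, 0.0007], 0], [[0, 0, 0], 0]]'

```text
clock: 19.9
position: [573.2, -292.4, 73.3]
ee_rot: [-0.701, 0.713, -0.0, 0.0]
contact_force: [-0.1, -0.0, 0.2]
gripper_width: 23.3
```

Call:
drive_tool --plan '[[[0, 0, 0], 0], [[0, 0, 0], 0], [[0, 0, 0], 0], [[0, 0, 0], 0], [[0, 0, 0], 0], [[0, 0, -0.01], 0], [[0, 0, -0.02], 0], [[0, 0, -0.03], 0], [[0, 0, -0.03], 0], [[0, 0, -0.03], 0], [[0, 0, -0.03], 0]]' --fingers -1

```text
clock: 21.28
position: [572.8, -292.3, 224.8]
ee_rot: [-0.701, 0.713, -0.0, 0.0]
contact_force: [0.1, 1.5, 0.4]
gripper_width: 85.4
```

```bash
python3 -c "
from h import *
to(573,-292.2,73.5,-90.96)
snap('wrist','w9');snap('side','s9');snap('top','t9')
b=cv2.imread('pics/s9.png')[140:390,190:450]
cv2.imwrite('pics/c9.png',cv2.resize(b,None,fx=2.4,fy=2.4,interpolation=cv2.INTER_CUBIC))"
```

```text
clock 21.27 pos [ 572.8 -292.3  224.8] yaw -90.96 zax [ 1.e-03 -4.e-04 -1.e+00] w 85.4 F [0.1 1.5 0.4] j [-0.22  0.44  0.01  0.   -1.14  0.2 ]
 shift [-1.000e-04 -0.000e+00  1.513e-01] turn 0.0
```

View pics/w9.png

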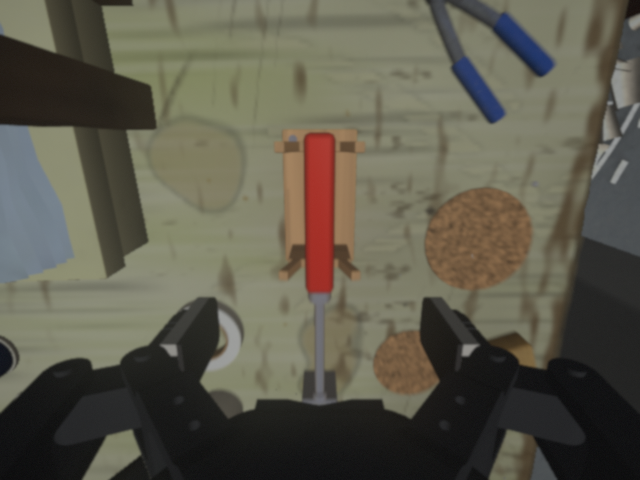

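View pics/c9.png

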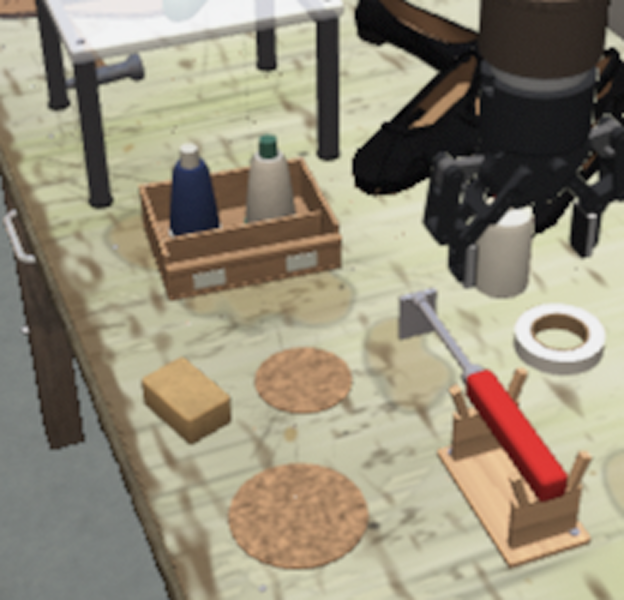

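View pics/t9.png

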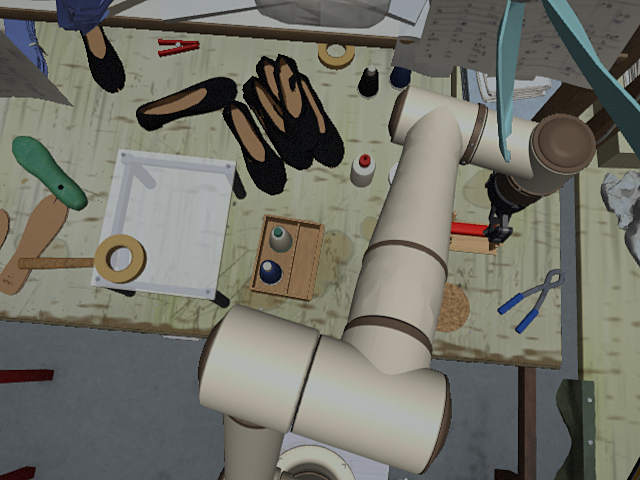

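```bash
python3 -c "
from h import *
a=cv2.imread('pics/t9.png')[205:305,240:335]; b=cv2.imread('pics/s9.png')[190:290,240:340]
cv2.imwrite('pics/d9.png',cv2.resize(np.hstack([a,b]),None,fx=4,fy=4,interpolation=cv2.INTER_CUBIC))"
```

```text
(no output)
```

View pics/d9.png

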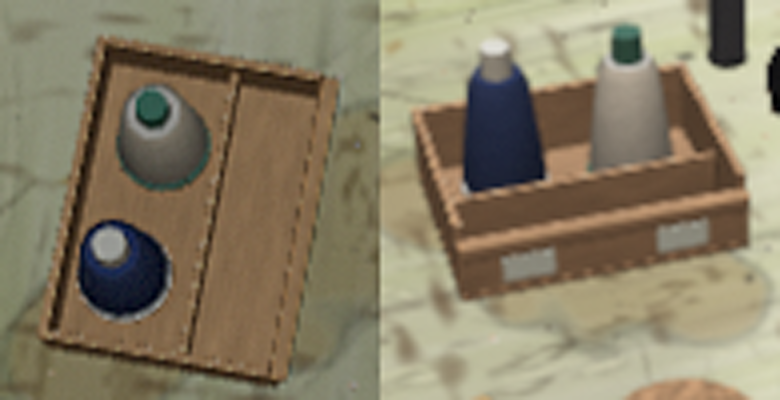

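```bash
python3 -c "
from h import *
T=load('t9');S=load('s9')
print(two(T,(266.6,265.1),S,(268.1,201.1)), onz(T,(266.6,265.1),105), onz(S,(268.1,201.1),105))
for p in [(153,103)]: q=(240+p[0]/4-.37,205+p[1]/4-.37); print('white',onz(T,q,105))
p=[onz(T,(240+u/4-.37,205+v/4-.37),z) for u,v,z in [(98,38,50),(42,340,50),(282,384,42),(340,80,42)]]; print(np.round(p))
print('base blue',onz(T,(240+126/4-.37,205+272/4-.37),10))
to(474,110,225,-95)
"
```

```text
(array([450.93673344, 126.06723067, 105.3471166 ]), np.float64(3.1920856777459696)) [452.58883663 125.85851521 105.        ] [449.42982286 126.52021048 105.        ]
white [527.55625898 110.32143847 105.        ]
[[574. 149.  50.]
 [406. 161.  50.]
 [395.  32.  42.]
 [564.  15.  42.]]
base blue [452.44804942 124.33784018  10.        ]
clock 21.43 pos [ 573.8 -292.5  225.7] yaw -90.96 zax [ 0.0052 -0.0015 -1.    ] w 85.5 F [-0.8  0.4 -0.7] j [-0.22  0.44  0.01  0.   -1.14  0.2 ]
 shift [-4.008e-01  1.065e-01 -4.000e-04] turn 4.04
```

Call:
drive_tool --plan '[[[-0.038, 0.0105, 0], 0], [[-0.042, 0.0117, 0], 0], [[-0.042, 0.0117, 0], 0], [[-0.042, 0.0117, 0], 0], [[-0.042, 0.0117, 0], 0], [[-0.042, 0.0117, 0], 0], [[-0.042, 0.0117, 0], 0], [[-0.042, 0.0117, 0], 0], [[-0.042, 0.0117, 0], 0], [[-0.0425, 0.0117, 0], 0], [[0, 0, 0], 0], [[0, 0, 0], 0]]'

```text
clock: 22.92
position: [463.7, 125.9, 222.3]
ee_rot: [-0.701, 0.713, 0.0, -0.001]
contact_force: [-0.6, -1.2, -0.8]
gripper_width: 85.6
```

```bash
python3 -c "
from h import *
to(451.3,126,114,-90.96)
snap('wrist','w10')"
```

```text
clock 22.93 pos [463.7 125.9 222.3] yaw -90.94 zax [-1.2e-03 -6.0e-04 -1.0e+00] w 85.6 F [-0.6 -1.2 -0.8] j [ 0.6   0.17 -0.39 -0.   -1.02 -0.62]
 shift [0.     0.0122 0.1083] turn 0.02
```

View pics/w10.png

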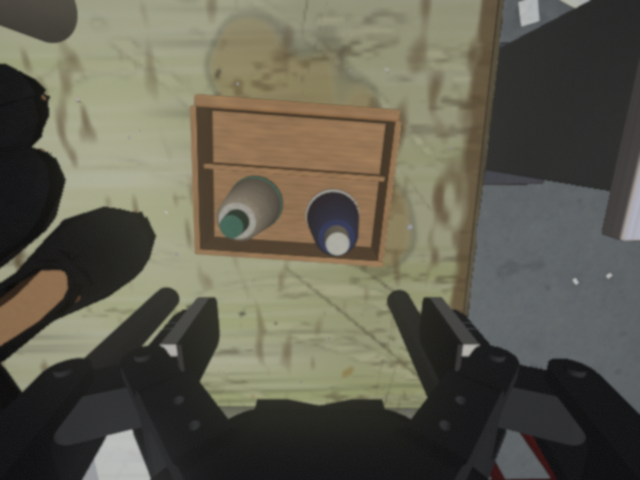

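```bash
python3 -c "
from h import *
W=load('w10'); print(onz(W,(338,243),105),onz(W,(232,224),105))
print(onz(W,(380,262),50),onz(W,(196,252),50))"
```

```text
[449.80171739 126.0084669  105.        ] [525.12988296 110.69121273 105.        ]
[408.80741929 160.99549093  50.        ] [574.26752368 148.77267344  50.        ]
```

Call:
drive_tool --plan '[[[0, 0.0125, 0], 0], [[0, 0, 0.015], 0], [[0, 0, 0.02], 0], [[0, 0, 0.02], 0], [[0, 0, 0.02], 0], [[0, 0, 0.015], 0], [[0, 0, 0.01], 0], [[0, 0, 0.008], 0], [[0, 0, 0], 0]]'

```text
clock: 24.1
position: [451.4, 126.0, 114.5]
ee_rot: [-0.701, 0.713, 0.0, -0.0]
contact_force: [-0.5, -0.3, 0.6]
gripper_width: 85.7
```

```bash
python3 -c "
from h import *
to(450.8,126,114,-90.96)
snap('wrist','w11')
snap('side','s11')
a=cv2.imread('pics/s11.png')[140:300,200:360]
cv2.imwrite('pics/d11.png',cv2.resize(a,None,fx=3.5,fy=3.5,interpolation=cv2.INTER_CUBIC))"
```

```text
clock 24.1 pos [451.4 126.  114.5] yaw -90.99 zax [-7.e-04 -5.e-04 -1.e+00] w 85.7 F [-0.5 -0.3  0.6] j [ 0.62  0.29 -0.56 -0.   -0.73 -0.64]
 shift [0.0001 0.0006 0.0005] turn -0.03
```

View pics/d11.png

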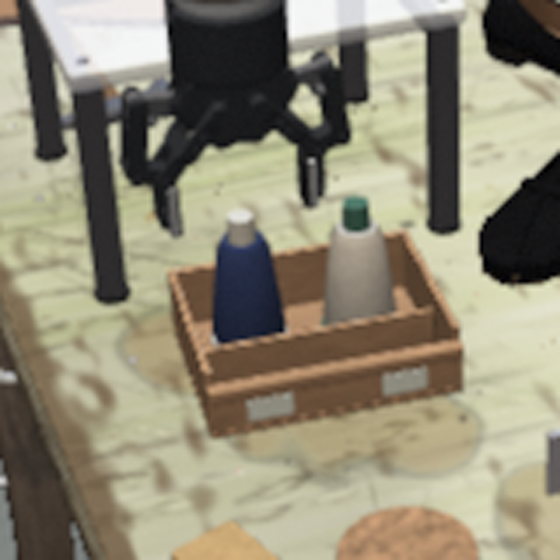

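Call:
drive_tool --plan '[[[0, 0, 0], 0], [[0, 0, 0], 0], [[0, 0, 0], 0], [[0, 0, 0], 0], [[0, 0, 0], 0], [[0, 0, 0], 0], [[0, 0, 0], 0], [[0, 0, 0], 0]]' --fingers 1

```text
clock: 25.2
position: [451.6, 126.4, 115.1]
ee_rot: [-0.701, 0.713, -0.0, 0.0]
contact_force: [-2.3, 0.6, 6.0]
gripper_width: 16.0
```

```bash
python3 -c "
from h import *
to(450.8,126,114,-90.96)
snap('wrist','w12')
snap('side','s12')
a=cv2.imread('pics/s12.png')[140:300,200:360]
cv2.imwrite('pics/d12.png',cv2.resize(a,None,fx=3.5,fy=3.5,interpolation=cv2.INTER_CUBIC))"
```

```text
clock 25.2 pos [451.6 126.4 115.1] yaw -90.96 zax [ 0. -0. -1.] w 16.0 F [-2.3  0.6  6. ] j [ 0.62  0.29 -0.55  0.   -0.73 -0.64]
 shift [0.0004 0.0008 0.0011] turn 0.0
```

View pics/d12.png

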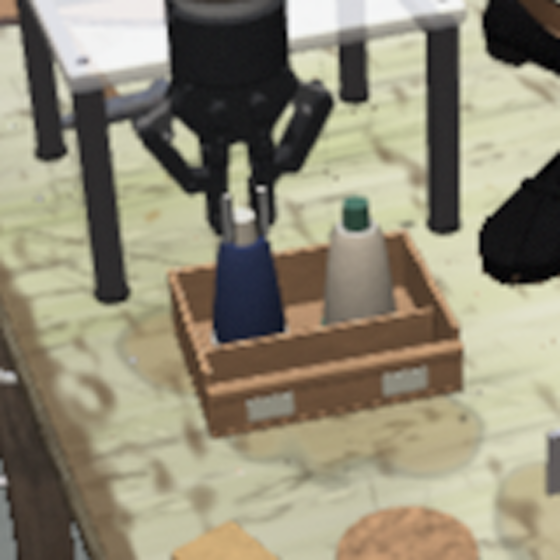

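View pics/w12.png

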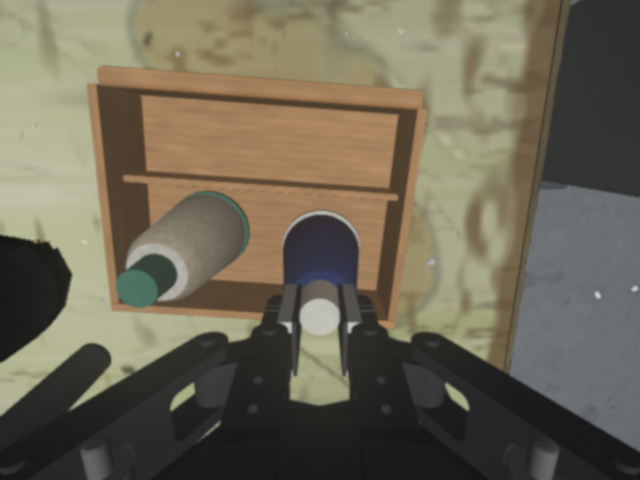

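```bash
python3 -c "
from h import *
W=load('w12');S=load('s12')
for y in (115,126,137): print(y,proj(W,(451.3,y,105)),proj(S,(451.3,y,105)))
a=cv2.imread('pics/w12.png')[230:450,220:420]
b=cv2.imread('pics/s12.png')[180:240,240:295]
cv2.imwrite('pics/d13.png',np.hstack([cv2.resize(a,(400,440),interpolation=cv2.INTER_CUBIC),cv2.resize(b,(400,440),interpolation=cv2.INTER_CUBIC)]))"
```

```text
115 [319.1617385  291.10349689] [270.39797832 203.40847626]
126 [319.58667136 315.15477746] [268.94565022 201.04284648]
137 [319.99374237 338.19507409] [267.51117118 198.70629018]
```

View pics/d13.png

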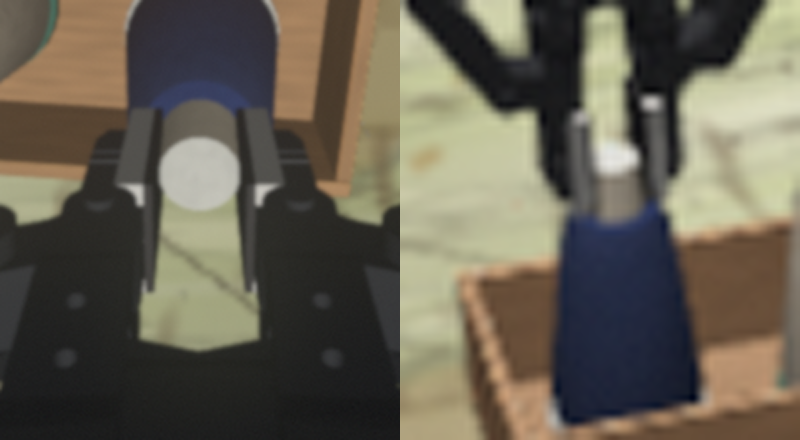

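Call:
drive_tool --plan '[[[0, 0, -0.003], 0], [[0, 0, -0.005], 0], [[0, 0, -0.008], 0], [[0, 0, -0.014], 0], [[0, 0, -0.02], 0], [[0, 0, -0.02], 0], [[0, 0, -0.02], 0], [[0, 0, -0.02], 0], [[0, 0, -0.01], 0], [[0, 0, 0], 0], [[0, 0, 0], 0]]'

```text
clock: 26.68
position: [451.1, 126.1, 234.1]
ee_rot: [-0.701, 0.713, 0.0, -0.001]
contact_force: [-0.3, -0.0, -1.4]
gripper_width: 16.5
```

```bash
python3 -c "
from h import *
to(410,-264.5,225,-90.96)
snap('side','s14');snap('wrist','w14')
b=cv2.imread('pics/s14.png')[100:300,180:380]
a=cv2.imread('pics/w14.png')[180:450,180:450]
cv2.imwrite('pics/d14.png',np.hstack([cv2.resize(a,(400,400)),cv2.resize(b,(400,400),interpolation=cv2.INTER_CUBIC)]))"
```

```text
clock 26.68 pos [451.1 126.1 234.1] yaw -90.98 zax [-1.4e-03 -6.0e-04 -1.0e+00] w 16.5 F [-0.3 -0.  -1.4] j [ 0.62  0.14 -0.39 -0.   -1.04 -0.64]
 shift [0.3913 0.0345 0.0094] turn -0.02
```

View pics/d14.png

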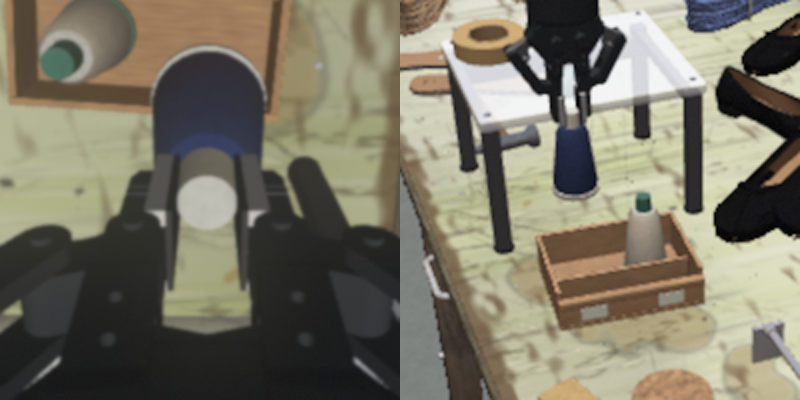

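Call:
drive_tool --plan '[[[0.02, 0.002, 0], 0], [[0.03, 0.003, 0], 0], [[0.036, 0.003, 0], 0], [[0.04, 0.0035, 0], 0], [[0.04, 0.0035, 0], 0], [[0.04, 0.0035, 0], 0], [[0.04, 0.0035, 0], 0], [[0.04, 0.0035, 0], 0], [[0.04, 0.0035, 0], 0], [[0.035, 0.0035, 0], 0], [[0.02, 0.0015, 0], 0], [[0.0103, 0.0005, 0], 0]]'

```text
clock: 28.28
position: [409.4, -265.6, 234.3]
ee_rot: [-0.7, 0.714, 0.001, -0.0]
contact_force: [-0.7, 0.5, -0.2]
gripper_width: 16.4
```

Call:
drive_tool --plan '[[[0, 0, 0], 0], [[0, 0, 0.015], 0], [[0, 0, 0.02], 0], [[0, 0, 0.02], 0], [[0, 0, 0.02], 0], [[0, 0, 0.01], 0], [[0, 0, 0], 0], [[0, 0, 0], 0]]'

```text
clock: 29.28
position: [411.1, -264.3, 150.4]
ee_rot: [-0.701, 0.713, -0.001, 0.0]
contact_force: [-0.4, 0.8, -0.4]
gripper_width: 16.6
```

```bash
python3 -c "
from h import *
to(410,-264.5,115,-90.96)
snap('side','s15');snap('wrist','w15')
b=cv2.imread('pics/s15.png')[230:400,220:390]
a=cv2.imread('pics/w15.png')[100:450,130:480]
cv2.imwrite('pics/d15.png',np.hstack([cv2.resize(a,(400,400)),cv2.resize(b,(400,400),interpolation=cv2.INTER_CUBIC)]))"
```

```text
clock 29.27 pos [ 411.1 -264.3  150.4] yaw -90.93 zax [ 1.2e-03 -5.0e-04 -1.0e+00] w 16.6 F [-0.4  0.8 -0.4] j [-0.24  0.27 -0.47  0.   -0.84  0.22]
 shift [0.0002 0.0011 0.0354] turn 0.03
```

View pics/d15.png

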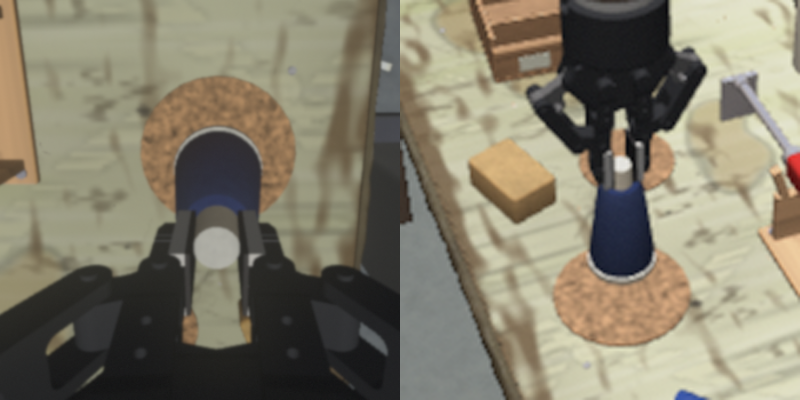

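Call:
drive_tool --plan '[[[0, 0.001, 0.012], 0], [[0, 0, 0.01], 0], [[0, 0, 0.006], 0], [[0, 0, 0.004], 0], [[0, 0, 0.0025], 0], [[0, 0, 0], 0]]'

```text
clock: 30.12
position: [409.6, -264.3, 115.2]
ee_rot: [-0.701, 0.713, 0.0, -0.0]
contact_force: [0.2, 0.3, -1.5]
gripper_width: 16.6
```

Call:
drive_tool --plan '[[[0, 0, 0.001], 0], [[0, 0, 0.001], 0], [[0, 0, 0], 0]]'

```text
clock: 30.5
position: [409.7, -264.5, 114.0]
ee_rot: [-0.701, 0.713, -0.0, 0.0]
contact_force: [-1.3, -0.5, 4.8]
gripper_width: 16.3
```

```bash
python3 -c "
from h import *
to(410,-264.5,113.5,-90.96)
snap('side','s16')
b=cv2.imread('pics/s16.png')[250:370,250:370]
cv2.imwrite('pics/d16.png',cv2.resize(b,(500,500),interpolation=cv2.INTER_CUBIC))"
```

```text
clock 30.5 pos [ 409.7 -264.5  114. ] yaw -90.95 zax [ 6.e-04 -6.e-04 -1.e+00] w 16.3 F [-1.3 -0.5  4.8] j [-0.24  0.32 -0.51  0.   -0.74  0.22]
 shift [-0.     -0.0003  0.0005] turn 0.01
```

View pics/d16.png

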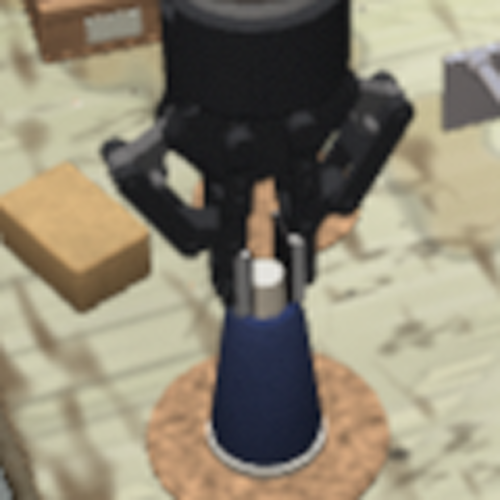

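Contact is at the expected height (force +4.8 N). I'll release in small steps, then retreat upward.

Call:
drive_tool --plan '[[[0, 0, 0], 0], [[0, 0, 0], 0], [[0, 0, 0], 0]]' --fingers 0.4

```text
clock: 30.92
position: [409.5, -264.2, 113.1]
ee_rot: [-0.701, 0.713, 0.0, -0.0]
contact_force: [0.2, -0.5, 0.0]
gripper_width: 25.3
```

Call:
drive_tool --plan '[[[0, 0, 0], 0], [[0, 0, 0], 0], [[0, 0, 0], 0], [[0, 0, 0], 0], [[0, 0, -0.01], 0], [[0, 0, -0.02], 0], [[0, 0, -0.03], 0], [[0, 0, -0.03], 0], [[0, 0, -0.03], 0], [[0, 0, -0.03], 0], [[0, 0, 0], 0]]' --fingers -1

```text
clock: 32.3
position: [410.7, -264.8, 266.7]
ee_rot: [-0.701, 0.713, -0.003, 0.002]
contact_force: [-0.1, 0.4, -1.2]
gripper_width: 85.5
```

Call:
drive_tool --plan '[[[-0.04, 0, -0.01], 0], [[-0.05, 0, -0.01], 0], [[-0.05, 0, -0.01], 0], [[-0.05, 0, 0], 0], [[-0.05, 0, 0], 0], [[-0.03, 0, 0], 0], [[0, 0, 0], 0]]'

```text
clock: 33.17
position: [413.6, 7.1, 293.0]
ee_rot: [-0.702, 0.712, 0.0, -0.0]
contact_force: [-0.1, 0.4, 0.9]
gripper_width: 85.2
```

```bash
python3 -c "
from h import *
to(410,-264.5,113.5,-90.96)
snap('side','s17');snap('top','t17')
b=cv2.imread('pics/s17.png')[130:390,180:440]
a=cv2.imread('pics/t17.png')[140:350,200:520]
cv2.imwrite('pics/d17.png',cv2.resize(b,None,fx=2.3,fy=2.3,interpolation=cv2.INTER_CUBIC))
cv2.imwrite('pics/e17.png',cv2.resize(a,None,fx=2.4,fy=2.4,interpolation=cv2.INTER_CUBIC))"
```

```text
clock 33.17 pos [413.6   7.1 293. ] yaw -90.76 zax [-9.e-04 -0.e+00 -1.e+00] w 85.2 F [-0.1  0.4  0.9] j [ 0.41 -0.02 -0.4  -0.   -1.18 -0.43]
 shift [ 2.716e-01 -1.000e-04  1.795e-01] turn 0.2
```

View pics/d17.png

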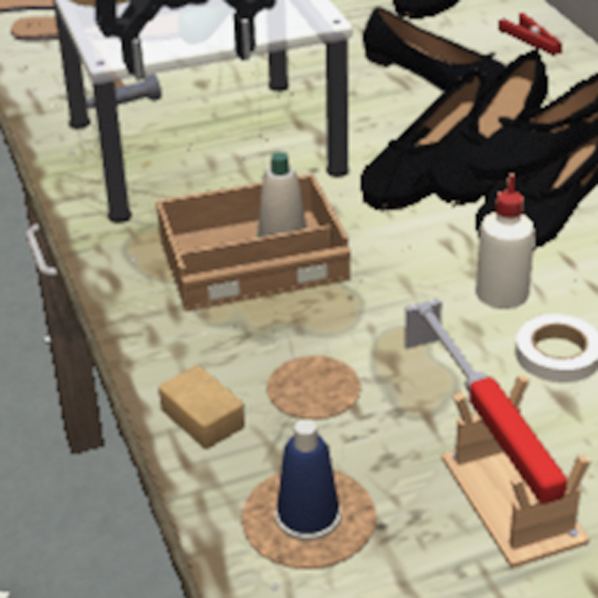

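View pics/e17.png

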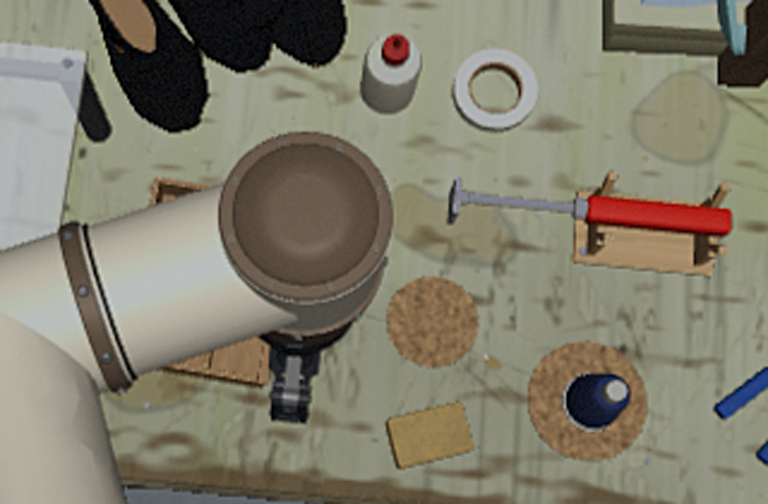

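```bash
python3 -c "
from h import *
T=load('t17');S=load('s17')
e=lambda u,v:(u/2.4+200-.3,v/2.4+140-.3); f=lambda u,v:(u/2.3+180-.3,v/2.3+130-.3)
print('blue tip',onz(T,e(617,390),104),two(T,e(617,390),S,f(305,427)),'base',onz(T,e(594,402),6))
print('mat',onz(T,e(588,401),4))
print('handle',onz(T,e(588,209),79),onz(T,e(731,221),79))
print('carton rear L',onz(T,e(155,181),50))
arm.job_done()"
```

```text
blue tip [ 410.37913178 -265.64455823  104.        ] (array([ 409.26940286, -265.51242365,  103.4526447 ]), np.float64(2.3826653260275212)) base [ 410.25338826 -268.36281732    6.        ]
mat [ 410.92835476 -263.30111193    4.        ]
handle [ 572.23823165 -241.15225551   79.        ] [ 572.21977866 -367.8921339    79.        ]
carton rear L [572.15162338 148.89559143  50.        ]
the job is handed in; nothing more can be done
```

The job is done and was handed in at about 33 s of the allowed 58 s; the simulator gives no verdict back.

I dragged the carton out with the hook's blade behind its lip, then laid the hook back in its rest. The blue cone was taken by its tip and stood on the large cork mat, and the gripper never took or pushed the carton.

**Last checks (from the camera images):**
- **Blue cone:** tip at about (409, -266) and 103 mm high, against the mat's middle at (411, -263). It is about 3 mm off centre and upright.
- **Hook:** handle centre at (572, -304.5), against about (572.6, -304) at the start, lying in line in its rest.
- **Carton:** level, rear edge at y about 149–161, about 45 mm in front of the shelf's front edge at y about 205.
- **White cone and things around:** the white cone stands upright in the carton. The bottle, rubber block and tape roll look undisturbed in the pictures; I did not re-measure them.

**One reading disagreed:** the gripper showed 16 mm while holding the 19 mm tip. The pictures showed the tip centred between the pads, and the lift and placing went normally.

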